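# Lock the hand-rest bar onto its ball stud

### The job

Set up the hand-rest over the batik table: lift the lever handle on the coupler well up while the bar is still up, swing the bar over the ball stud and lower the coupler fully down onto the ball with the handle still raised, then press the handle all the way down to lock it. Leave the jar, the stamp and the bowl where they stand.

Things in the scene. Friction and masses are not known exactly. Their poses are not given: they have to be found in the camera images.
- bar_pivot (a point): Where the wooden hand-rest bar is hinged to its fixed post: on the post's vertical axis, 100 mm above the table. The post is a steel rod 34 mm thick on a round 96 mm foot, with a steel yoke at its head; it does not move. The bar (36 mm wide, 24 mm high, its centre line through this point) runs 205 mm out from here to a sheet-steel coupler at its end. This point's x axis points along the bar towards the coupler, y across the bar, z out of its top.
- swivel (a joint): Turn of the bar about the vertical post axis (rad, positive counter-clockwise from above, range -0.6 to 0.6; its zero has no special meaning). It stays where it is left; about 1.5 N sideways at the coupler turns it.
- rest (a joint): Pitch of the bar about the level hinge at bar_pivot (rad): 0 = level, which is where the coupler is fully down on the ball; positive = coupler end raised; range -0.04 to 0.5. A stiff hinge, it stays at any height; the coupler end goes down with about 1.5 to 4 N and is lifted only by more than about 8 N.
- socket (a point): Centre of the coupler's socket, 280 mm along the bar from bar_pivot; coincides with the ball's centre when fully seated. The coupler is a steel housing open underneath, 54 mm long and 54 mm wide on top, its flat top 26 mm above this point; inside it is 44 mm wide, and its side walls flare out below to 67 mm so that the ball is guided in. Axes as for bar_pivot.
- nose (a point): Centre of the flat steel nose tab that sticks out of the coupler's end, 324 mm along the bar and 22 mm above its centre line: 24 mm wide across the bar, 8 mm thick, reaching from 17 mm behind to 22 mm ahead of this point. The bar can be swung and pushed down by it. Axes as for bar_pivot.
- handle (a joint): Lever handle on the coupler (rad): 0 = down (locked), lying back over the bar; grows as its crossbar is lifted up and forward towards the coupler's end; stop at 0.95. It stays where it is left; 2 to 5 N at the crossbar moves it. It carries a catch that hooks under the ball when down: with the handle down the coupler cannot go onto the ball, with it raised above about 0.5 it can.
- crossbar (a point): Centre of the handle's crossbar: a round wooden rod 14 mm thick and 110 mm long, lying across the bar and sticking out 37 mm beyond the bar on either side, nothing beneath those ends. Handle down, it is 148 mm along the bar from bar_pivot and 34 mm above the bar's centre line (15 mm gap to the bar below). This point's y axis runs along the crossbar.
- handle_pin (a point): Axis of the handle's hinge pin, across the bar, 248 mm along the bar from bar_pivot and 12 mm above the centre line; the crossbar turns about it at 102 mm radius.
- ball (a point): Centre of the steel ball, 40 mm in diameter, on a 14 mm neck, 100 mm above the table and 280 mm from the post axis. The ball stud is fixed to the table by a round 72 mm foot.
- jar: Bystander: amber dye jar with white cap, 68 mm wide, 95 mm high; origin at its underside.
- stamp: Bystander: copper printing stamp, 55 mm square, with upright wooden knob, 80 mm high; origin at its underside.
- bowl: Bystander: terracotta bowl, 90 mm wide, 40 mm high; origin at its underside.
Things that resemble listed ones, but are neither listed nor needed, are in the scene too. What is shaped like the part that bears ball but pink or purple is not meant.

How it is judged:
By the outcome, as a careful person would: the job done as asked, in the order asked, and still so for the second after the job is handed in, with the robot touching nothing.
It also fails if it takes over 64 s, if anything falls off the work surface, if the arm or the gripper's body presses on something with over 40 N, if the wrist force passes 120 N, or if a joint passes its speed limit or range.

### The arm

A 7-joint arm with a two-finger parallel gripper is mounted at the origin on the work surface. World frame = base frame: x ahead of the robot, y to its left, z up, the work surface at z = 0. Lengths are in m, angles in rad, forces in N, time in s.
With the tool pointing down it reaches from about 0.425 to 0.825 m from the base axis. Payload 3.6 kg.
Tool frame: the origin (TCP) lies between the finger pads; the fingertips stand 11 mm ahead of it and the grasp point (between the pads) lies 8 mm behind it; z points along the fingers, y is the line along which they close (so a half turn about z gives the same grasp; the last joint's range is limited). The gripper opens to 85 mm and grips with 20 to 120 N. Pads are 22 mm wide; open, the fingers measure 114 mm over their backs; the gripper's body (76 mm by 85 mm) begins 54 mm behind the grasp point. The pads swing forward as they close: fully open they stand 13 mm farther back than shut.
Start: joints at [-1.308, 0.615, -0.013, 1.423, 0.008, 1.103, -0.04], TCP at [0.186, 0.623, 0.214] pointing down, gripper open.
Joint ranges: [-3.12, 3.12], [-0.3, 2.06], [-1.34, 1.32], [0.26, 2.42], [-1.36, 4.5], [0.01, 1.98], [-2.84, 2.84]. Speed limits (rad/s): [2.79, 2.79, 3.14, 3.14, 3.14, 3.14, 3.14].

### API

Orientations are given as a rotation vector (axis times angle).
In Python, from rig import bot gives the robot as it stands.
- The arm moves only by the tool carry_out, never from a script. Its argument "plan" is a list of rows, each an object of numbers: "dx", "dy", "dz": the shift along the tool's x, y, z in m; "twist": the turn about the tool's z in rad; "fingers": the closure, from 0 (fully open) to 1 (shut). A call has 1 to 20 rows; each row is the pose to reach, as a shift and turn from the pose commanded when the call began, along the tool's axes at that moment; what a row does not reach only later rows make up. A row lasts 1/8 s, in which the tool goes at most 62.5 mm and 10.7 degrees, less where a joint would pass 70% of its speed; a pose out of reach is approached as far as the arm can. A call with a gripper value outside its range is refused whole. The fingers move at their own pace and stop on an object; "squeeze" is the grip in N (left out, the last holds). Time passes only in rows, so rows that repeat a pose let the fingers close. It gives the time, the measured TCP pose, the force, the opening and the grip force at its end, in the units of the state.
- bot.state(): the state, without advancing time (a new reading comes with each control period).
- bot.get_image(name): name is "scene" or "top" or "wrist"; returns the picture (480x640x3 uint8, red, green, blue); there is no depth.
- bot.camera_params(name): a dict with "fx", "fy", "cx", "cy" (pixels), "k1" (the pictures are not rectified: a ray, as slopes to the right and down, at radius r is drawn at 1 + k1 r^2 times it, then the intrinsics apply), "R" (3x3) and "t" (3): a world point X has camera coordinates R X + t. Camera axes: x right, y down, z forward; pixel columns grow to the right and rows downward; lengths in m; the calibration is good to about 2 mm. A picture is of the moment at which its call begins: read the wrist's pose just before it. camera_params takes no time and is no camera call; for the wrist camera it gives the pose at the moment of the call.
- bot.sign_off(): hands the job in; it is judged then, once.
The state is a dict: "t": time; "joints": joint angles; "qd": joint speeds; "tau": joint torques, N m; "ee_pos": TCP position; "orientation": TCP orientation; "contact_force": force on the tool from outside, world axes, zero at the start; "wrist_torque": the same for the moment, N m; "gripper_width": finger opening in m; "grip_force": force on a finger pad.
Only numpy, scipy, OpenCV 4.12 (cv2) and the standard library are available. Lean on these libraries where they do the work, as an engineer would, in place of code of your own. Each camera call takes 0.05 s, during which the arm holds its last target. There are 200 camera calls.

## Working session

There is one attempt and no reset: what is moved stays moved. The work goes in short steps, Python scripts to look and compute and a tool call to move; the robot and the scene stay as the last step left them, time stands still between calls to the robot, and variables do not carry over. Pictures are saved under pics/ and viewed, at most 10 in all, crops included, and the job is handed in when it is done.

Besides the shell and the picture viewer there is one more tool, called after "Call:" by a JSON object that holds its "name" and its "arguments", one argument or row to a line. carry_out: Moves the arm, as the interface text tells. Its arguments: {"type":"object","properties":{"plan":{"type":"array","items":{"type":"object","properties":{"dx":{"type":"number"},"dy":{"type":"number"},"dz":{"type":"number"},"twist":{"type":"number"},"fingers":{"type":"number"}}}},"squeeze":{"type":"number"}},"required":["plan"]}

```bash
mkdir -p pics; ls; cat > h.py <<'E'
import numpy as np, cv2
from rig import bot
def K(p): return np.array([[p['fx'],0,p['cx']],[0,p['fy'],p['cy']],[0,0,1.]])
def ray(p,uv):
    d=np.array([p['k1'],0,0,0,0.])
    # model: distorted = x*(1+k1 r^2)
    n=cv2.undistortPointsIter(np.array([[uv]],float),K(p),d,None,None,(3,50,1e-10))[0,0]
    R=np.array(p['R']);t=np.array(p['t'])
    return -R.T@t, R.T@np.array([n[0],n[1],1.])
def atz(p,uv,z):
    o,d=ray(p,uv); return o+d*(z-o[2])/d[2]
def proj(p,X):
    return cv2.projectPoints(np.array(X,float).reshape(-1,1,3),cv2.Rodrigues(np.array(p['R']))[0],np.array(p['t'],float),K(p),np.array([p['k1'],0,0,0,0.]))[0][:,0]
def tri(obs):
    A=np.zeros((3,3));b=np.zeros(3)
    for p,uv in obs:
        o,d=ray(p,uv);d=d/np.linalg.norm(d);M=np.eye(3)-np.outer(d,d);A+=M;b+=M@o
    return np.linalg.solve(A,b)
def snap(name,fn,crop=None,s=1):
    p=bot.camera_params(name);im=bot.get_image(name)
    cv2.imwrite('pics/raw_'+fn,im[...,::-1])
    if crop: x0,y0,x1,y1=crop; im=im[y0:y1,x0:x1]
    im=cv2.resize(im,None,fx=s,fy=s,interpolation=cv2.INTER_CUBIC)
    cv2.imwrite('pics/'+fn,im[...,::-1]); return p
E
python3 - <<'E'
from h import *
for n in('scene','top'):
    p=snap(n,n+'1.png'); print(n,p)
print(bot.state())
E
```

```text
pics
scene {'fx': 605.7524480773513, 'fy': 605.7524480773513, 'cx': 321.9674909830787, 'cy': 241.6822465584233, 'k1': -0.12072739379281529, 'R': array([[-0.73971611,  0.67271062, -0.01674801],
       [ 0.48566577,  0.51648255, -0.70524785],
       [-0.46577766, -0.52981713, -0.70876299]]), 't': array([ 0.53379345, -0.12580749,  1.65703139])}
top {'fx': 465.75552706309895, 'fy': 465.75552706309895, 'cx': 311.5065923836487, 'cy': 245.53900843202922, 'k1': 0.030724349762247218, 'R': array([[-0.01216397, -0.99958482, -0.02611944],
       [-0.99469495,  0.01476462, -0.10180352],
       [ 0.1021469 ,  0.02474254, -0.99446157]]), 't': array([-0.14679112,  0.59297466,  1.21493324])}
{'t': 0.1, 'joints': array([-1.30750294,  0.61584422, -0.01262135,  1.42471339,  0.00807318,
        1.10340251, -0.0404076 ]), 'qd': array([-0.00029319, -0.00177862,  0.00021032, -0.00310297, -0.00047794,
       -0.00214657,  0.00208148]), 'tau': array([ 1.15639006e-03, -4.70385611e+01,  2.60254266e-01, -1.71572471e+01,
        1.00999131e-02,  5.81943837e-03, -3.50997972e-06]), 'ee_pos': array([0.18551437, 0.62221642, 0.21254828]), 'orientation': array([-0.45348988, -3.10835126,  0.00360338]), 'contact_force': array([0.64950521, 0.06332938, 0.15993791]), 'wrist_torque': array([-0.0448994 , -0.01509252,  0.01777014]), 'grip_force': 0.0, 'gripper_width': 0.08549257376839356}
```

View pics/scene1.png

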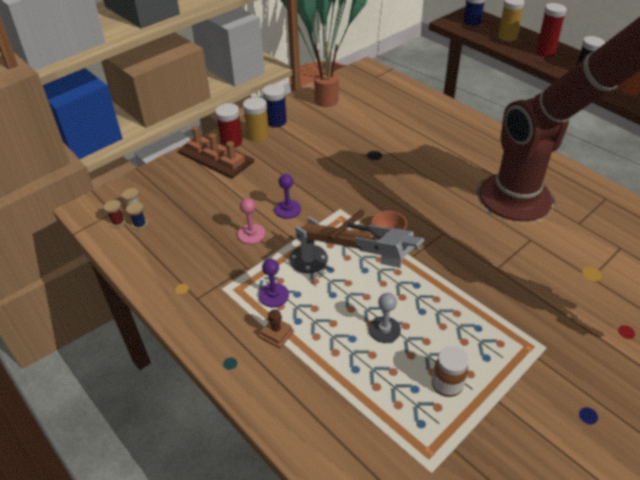

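View pics/top1.png

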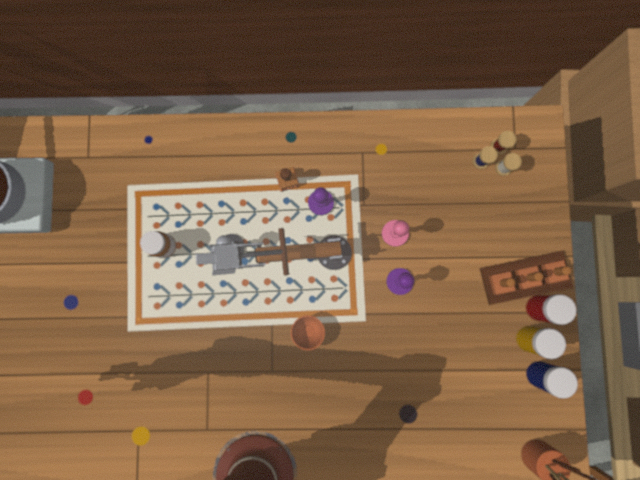

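Scene picture: post at (309,258), bar and coupler running to (400,245). Ball-like candidates are the steel stud at (386,303), purple ones at (270,270) and (287,182), and a pink one at (248,206). I choose the steel one. Next I'll enlarge that area in both views.

```bash
python3 - <<'E'
import cv2
a=cv2.imread('pics/raw_scene1.png')[200:350,280:480]
cv2.imwrite('pics/c1.png',cv2.resize(a,None,fx=4,fy=4,interpolation=cv2.INTER_CUBIC))
a=cv2.imread('pics/raw_top1.png')[210:300,190:360]
cv2.imwrite('pics/c2.png',cv2.resize(a,None,fx=4.5,fy=4.5,interpolation=cv2.INTER_CUBIC))
E
```

```text
(no output)
```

View pics/c1.png

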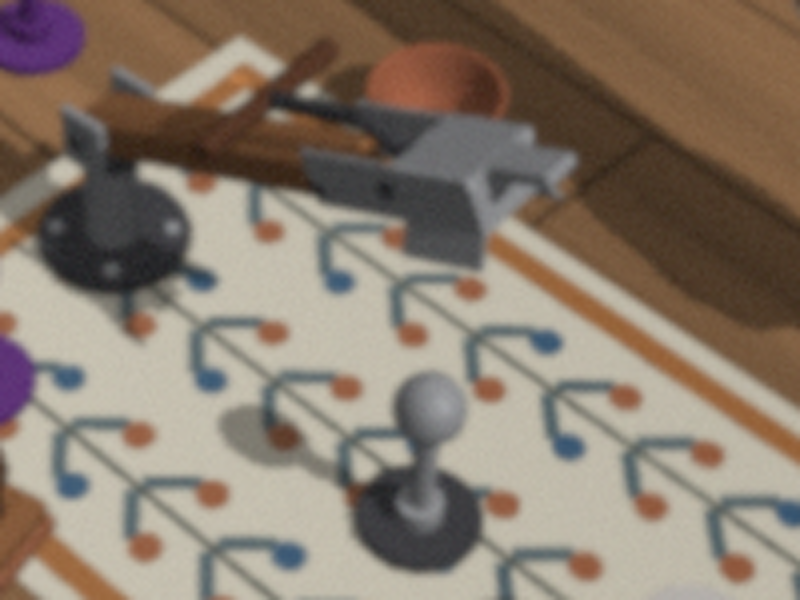

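View pics/c2.png

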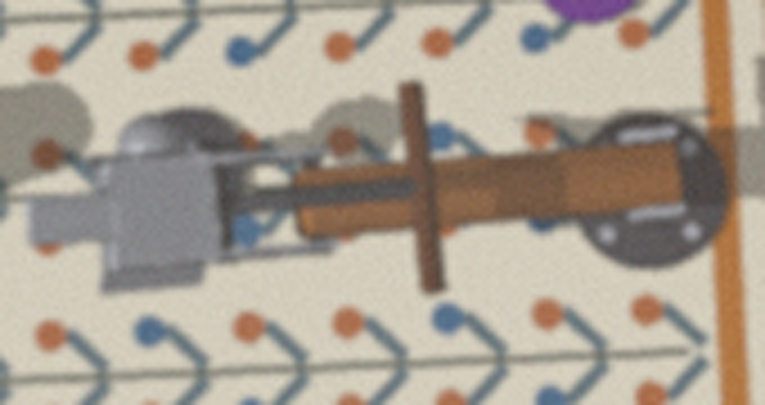

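```bash
cat > fit.py <<'E'
from h import *
from scipy.optimize import least_squares
ps,pt=bot.camera_params('scene'),bot.camera_params('top')
S=lambda u,v:((u+.5)/4-.5+280,(v+.5)/4-.5+200)
T=lambda u,v:((u+.5)/4.5-.5+190,(v+.5)/4.5-.5+210)
def W(q,L):
    x,y,a,b=q[:4];ca,sa,cb,sb=np.cos(a),np.sin(a),np.cos(b),np.sin(b)
    R=np.array([[ca,-sa,0],[sa,ca,0],[0,0,1]])@np.array([[cb,0,-sb],[0,1,0],[sb,0,cb]])
    return np.array([x,y,.1])+R@np.array(L,float)
def cross(h,y=0):
    # handle angle 0: offset (-100,22)
    th=np.arctan2(22,-100)-h; r=.1024
    return [.248+r*np.cos(th),y,.012+r*np.sin(th)]
if __name__=='__main__':
    print('ball',atz(ps,S(430,407),.1),atz(pt,T(148,142),.1))
    print('post',atz(ps,S(114,237),.008),atz(pt,T(655,190),.008))
    obs=[(pt,T(30,197),[.346,-.012,.026]),(pt,T(28,245),[.346,.012,.026]),
     (ps,S(577,157),[.346,.012,.026]),(ps,S(552,178),[.346,-.012,.026]),
     (pt,T(108,163),[.307,-.027,.026]),(pt,T(215,152),[.253,-.027,.026]),(pt,T(222,257),[.253,.027,.026]),(pt,T(107,265),[.307,.027,.026]),
     (ps,S(536,127),[.307,.027,.026])]
    cr=[(pt,T(410,85),-.055),(pt,T(433,290),.055),(ps,S(332,47),.055),(ps,S(212,140),-.055)]
    foot=[(ps,S(114,237)),(pt,T(655,190))]
    def res(q):
        r=[proj(p,W(q,L))[0]-uv for p,uv,L in obs]
        r+=[proj(p,W(q,cross(q[4],y)))[0]-uv for p,uv,y in cr]
        r+=[proj(p,[q[0],q[1],.008])[0]-uv for p,uv in foot]
        return np.ravel(r)
    s=least_squares(res,[.5,0,1.57,.2,.1],loss='soft_l1')
    print(s.x,'\n',res(s.x).reshape(-1,2).round(1))
    q=s.x
    for n,L in dict(nose=[.324,0,.022],socket=[.28,0,0],cross=cross(q[4])).items(): print(n,W(q,L).round(4))
E
python3 fit.py
```

```text
ball [0.59346527 0.06593531 0.1       ] [0.59802347 0.06826627 0.1       ]
post [ 0.5786873  -0.20765506  0.008     ] [ 0.57495954 -0.21810198  0.008     ]
[ 0.57397799 -0.21365261  1.67658385  0.41074572  0.05775904] 
 [[-1.3  0. ]
 [ 0.1  0.3]
 [-0.2 -0.7]
 [-1.1  0.7]
 [-1.3 -0.5]
 [-1.   0.3]
 [-0.1  0.8]
 [ 1.3  1.1]
 [-1.1  0.2]
 [-0.3 -0.6]
 [-0.1  1. ]
 [-0.2 -1.1]
 [-3.   2.3]
 [-0.2 -2.2]
 [-1.6  0.4]]
nose [0.5435 0.073  0.2495]
socket [0.5469 0.0416 0.2118]
cross [ 0.5612 -0.0932  0.1961]
```

Fit: ball (0.595, 0.067) and post (0.574, -0.213), 0.28 m apart as specified. Bar pitch is about 0.41, swivel 1.677 (target about 1.50) and handle about 0.05. Next I'll work out the approach to the base-side crossbar end.

```bash
cat >> h.py <<'E'
def rel(P,psi,c=None):
    """shift in tool axes and twist to reach TCP P with tool y at azimuth psi(deg), tool down"""
    s=bot.state(); R=cv2.Rodrigues(s['orientation'])[0]
    p=s['ee_pos'] if c is None else np.array(c)
    now=np.degrees(np.arctan2(R[1,1],R[0,1])); tw=-np.radians(psi-now)
    return (R.T@(np.array(P)-p)).round(4), round(float(tw),3), round(now,1)
E
python3 - <<'E'
from h import *; from fit import W,cross
q=[ 0.574,-0.2137,1.6766,.4107]
r=W(q,cross(.058,.037)); print(r)
for P in ([.45,.4,.34],[.56,.15,.36],[r[0],r[1],.31],[r[0],r[1],r[2]-.008]): print(rel(P,96.06,[.186,.623,.214]))
# jar cap, bowl, stamp
p=bot.camera_params('top'); print(atz(p,(155,243),.095),atz(p,(308,332),.04),atz(p,(287,176),.08))
# arc, steps
for h in np.arange(.058,1.0,.1): print(round(h,2),(W(q,cross(h,.037))-r).round(4))
E
```

```text
[ 0.52441445 -0.0971515   0.1961177 ]
(array([-0.3167, -0.1386, -0.1257]), -0.396, np.float64(73.4))
(array([-0.4936, -0.3468, -0.1452]), -0.396, np.float64(73.4))
(array([-0.5301, -0.5937, -0.0946]), -0.396, np.float64(73.4))
(array([-0.5301, -0.5934,  0.0273]), -0.396, np.float64(73.4))
[0.59647918 0.24118569 0.095     ] [ 0.36455304 -0.14323819  0.04      ] [ 0.76825385 -0.09456801  0.08      ]
0.06 [0. 0. 0.]
0.16 [ 0.0001 -0.0009  0.0102]
0.26 [ 0.0001 -0.0007  0.0204]
0.36 [-0.      0.0004  0.0306]
0.46 [-0.0003  0.0026  0.0406]
0.56 [-0.0006  0.0057  0.0503]
0.66 [-0.001   0.0098  0.0597]
0.76 [-0.0016  0.0148  0.0686]
0.86 [-0.0022  0.0207  0.077 ]
0.96 [-0.0029  0.0273  0.0847]
```

Call:
{"name": "carry_out", "arguments": {
  "plan": [
    {"dx": -0.05, "dy": -0.02, "dz": -0.05, "fingers": 0},
    {"dx": -0.1, "dy": -0.04, "dz": -0.08},
    {"dx": -0.15, "dy": -0.06, "dz": -0.11},
    {"dx": -0.2, "dy": -0.09, "dz": -0.125},
    {"dx": -0.25, "dy": -0.11, "dz": -0.13, "twist": -0.1},
    {"dx": -0.3, "dy": -0.14, "dz": -0.135, "twist": -0.2},
    {"dx": -0.35, "dy": -0.18, "dz": -0.14, "twist": -0.3},
    {"dx": -0.4, "dy": -0.22, "dz": -0.14, "twist": -0.396},
    {"dx": -0.44, "dy": -0.26, "dz": -0.14, "twist": -0.396},
    {"dx": -0.48, "dy": -0.31, "dz": -0.14, "twist": -0.396},
    {"dx": -0.495, "dy": -0.36, "dz": -0.14, "twist": -0.396},
    {"dx": -0.505, "dy": -0.41, "dz": -0.135, "twist": -0.396},
    {"dx": -0.515, "dy": -0.46, "dz": -0.125, "twist": -0.396},
    {"dx": -0.525, "dy": -0.51, "dz": -0.11, "twist": -0.396, "fingers": 0.4},
    {"dx": -0.53, "dy": -0.56, "dz": -0.1, "twist": -0.396, "fingers": 0.4},
    {"dx": -0.53, "dy": -0.594, "dz": -0.095, "twist": -0.396, "fingers": 0.4},
    {"dx": -0.53, "dy": -0.594, "dz": -0.095, "twist": -0.396, "fingers": 0.4},
    {"dx": -0.53, "dy": -0.594, "dz": -0.095, "twist": -0.396, "fingers": 0.4},
    {"dx": -0.53, "dy": -0.594, "dz": -0.095, "twist": -0.396, "fingers": 0.4},
    {"dx": -0.53, "dy": -0.594, "dz": -0.095, "twist": -0.396, "fingers": 0.4}
  ],
  "squeeze": 25
}}

```text
invalid input at $.plan[0]: expected keys dx, dy, dz, twist, fingers
```

All keys are required in every row.

Call:
{"name": "carry_out", "arguments": {
  "plan": [
    {"dx": -0.05, "dy": -0.02, "dz": -0.05, "twist": 0, "fingers": 0},
    {"dx": -0.1, "dy": -0.04, "dz": -0.08, "twist": 0, "fingers": 0},
    {"dx": -0.15, "dy": -0.06, "dz": -0.11, "twist": 0, "fingers": 0},
    {"dx": -0.2, "dy": -0.09, "dz": -0.125, "twist": 0, "fingers": 0},
    {"dx": -0.25, "dy": -0.11, "dz": -0.13, "twist": -0.1, "fingers": 0},
    {"dx": -0.3, "dy": -0.14, "dz": -0.135, "twist": -0.2, "fingers": 0},
    {"dx": -0.35, "dy": -0.18, "dz": -0.14, "twist": -0.3, "fingers": 0},
    {"dx": -0.4, "dy": -0.22, "dz": -0.14, "twist": -0.396, "fingers": 0},
    {"dx": -0.44, "dy": -0.26, "dz": -0.14, "twist": -0.396, "fingers": 0},
    {"dx": -0.48, "dy": -0.31, "dz": -0.14, "twist": -0.396, "fingers": 0},
    {"dx": -0.495, "dy": -0.36, "dz": -0.14, "twist": -0.396, "fingers": 0},
    {"dx": -0.505, "dy": -0.41, "dz": -0.135, "twist": -0.396, "fingers": 0},
    {"dx": -0.515, "dy": -0.46, "dz": -0.125, "twist": -0.396, "fingers": 0},
    {"dx": -0.525, "dy": -0.51, "dz": -0.11, "twist": -0.396, "fingers": 0.4},
    {"dx": -0.53, "dy": -0.56, "dz": -0.1, "twist": -0.396, "fingers": 0.4},
    {"dx": -0.53, "dy": -0.594, "dz": -0.095, "twist": -0.396, "fingers": 0.4},
    {"dx": -0.53, "dy": -0.594, "dz": -0.095, "twist": -0.396, "fingers": 0.4},
    {"dx": -0.53, "dy": -0.594, "dz": -0.095, "twist": -0.396, "fingers": 0.4},
    {"dx": -0.53, "dy": -0.594, "dz": -0.095, "twist": -0.396, "fingers": 0.4},
    {"dx": -0.53, "dy": -0.594, "dz": -0.095, "twist": -0.396, "fingers": 0.4}
  ],
  "squeeze": 25
}}

```text
t: 2.6
ee_pos: [0.5243, -0.0965, 0.3087]
orientation: [-0.171, 3.137, 0.001]
contact_force: [-0.1, 0.6, -0.1]
gripper_width: 0.0512
grip_force: 0.0
```

```bash
python3 - <<'E'
from h import *; from fit import W,cross
q=[ 0.574,-0.2137,1.6766,.4107]
p=snap('wrist','w1.png')
print({k:(v.tolist() if hasattr(v,'tolist') else v) for k,v in p.items()})
for y in(-.055,0,.055): print(proj(p,W(q,cross(.058,y))))
print('grasp',proj(p,[.5244,-.0972,.196]), rel([.5244,-.0972,.188],96.06))
E
```

```text
{'fx': 387.26085187436945, 'fy': 387.26085187436945, 'cx': 321.5986340566349, 'cy': 237.15951893437378, 'k1': -0.06558996899515011, 'R': [[-0.10794631737048688, 0.9941564489315735, -0.000740009403054289], [0.9514541809727933, 0.10352542845898148, 0.2898575980921993], [0.2882404102056906, 0.030584975235412325, -0.9570694986333581]], 't': [0.1520738783876711, -0.5541107890384025, 0.32302530102312704]}
[[319.75864481 336.214739  ]]
[[319.82186317 272.73572339]]
[[319.90009989 201.56536198]]
grasp [[319.80973914 225.66499375]] (array([-1.000e-04, -5.000e-04,  1.206e-01]), 0.002, np.float64(96.2))
```

View pics/w1.png

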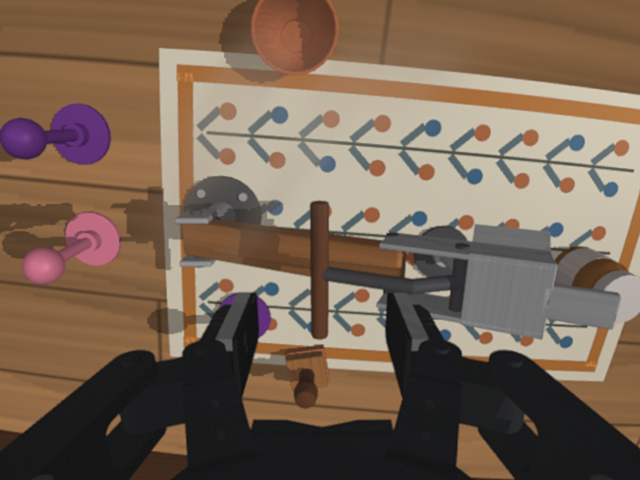

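The crossbar ends sit at (320,203) and (320,337), matching the model to about 2 px. Descending and gripping its base-side end.

Call:
{"name": "carry_out", "arguments": {
  "plan": [
    {"dx": 0, "dy": 0, "dz": 0.05, "twist": 0, "fingers": 0.4},
    {"dx": 0, "dy": 0, "dz": 0.09, "twist": 0, "fingers": 0.4},
    {"dx": 0, "dy": 0, "dz": 0.12, "twist": 0, "fingers": 0.4},
    {"dx": 0, "dy": 0, "dz": 0.12, "twist": 0, "fingers": 0.4},
    {"dx": 0, "dy": 0, "dz": 0.12, "twist": 0, "fingers": 0.7},
    {"dx": 0, "dy": 0, "dz": 0.12, "twist": 0, "fingers": 1},
    {"dx": 0, "dy": 0, "dz": 0.12, "twist": 0, "fingers": 1},
    {"dx": 0, "dy": 0, "dz": 0.12, "twist": 0, "fingers": 1},
    {"dx": 0, "dy": 0, "dz": 0.12, "twist": 0, "fingers": 1},
    {"dx": 0, "dy": 0, "dz": 0.12, "twist": 0, "fingers": 1}
  ],
  "squeeze": 25
}}

```text
t: 3.9
ee_pos: [0.5239, -0.0978, 0.1887]
orientation: [-0.167, 3.137, -0.0]
contact_force: [1.1, -0.1, -0.0]
gripper_width: 0.0001
grip_force: 0.0
```

The fingers shut on nothing, so I'll look again.

```bash
python3 - <<'E'
from h import *
import cv2
ps=snap('scene','s2r.png'); pw=snap('wrist','w2r.png')
a=cv2.imread('pics/raw_s2r.png')[170:320,280:460]; a=cv2.resize(a,(540,450),interpolation=cv2.INTER_CUBIC)
cv2.imwrite('pics/s2.png',a)
b=cv2.imread('pics/raw_w2r.png')
c=np.zeros((450+0,800,3),np.uint8); c[:450,:400]=cv2.resize(a[:, :],(400,333))[:1].repeat(450,0)*0
c[:333,:400]=cv2.resize(a,(400,333)); c[:300,400:]=cv2.resize(b,(400,300)); cv2.imwrite('pics/m2.png',c)
E
```

```text
(no output)
```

View pics/m2.png

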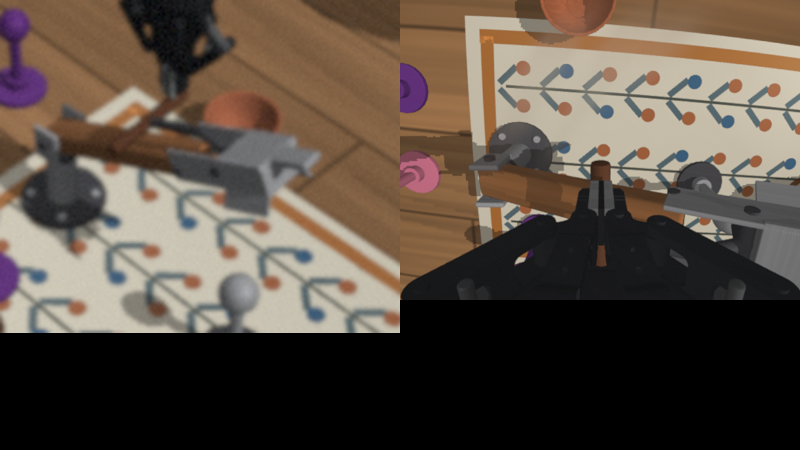

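```bash
python3 - <<'E'
from h import *; from fit import W,cross
import cv2
q=[ 0.574,-0.2137,1.6766,.4107]
ps,pw=bot.camera_params('scene'),bot.camera_params('wrist')
a=cv2.imread('pics/raw_s2r.png')[190:250,310:390]; b=cv2.imread('pics/raw_w2r.png')[180:380,230:430]
c=np.zeros((400,800,3),np.uint8)
c[:300,:400]=cv2.resize(a,(400,300),interpolation=cv2.INTER_CUBIC); c[:,400:]=cv2.resize(b,(400,400),interpolation=cv2.INTER_CUBIC)
cv2.imwrite('pics/m3.png',c)
for n,X in dict(tip=[.5239,-.0978,.178],tcp=[.5239,-.0978,.1887],end=W(q,cross(.058,.055)),end2=W(q,cross(.058,-.055)),end0=W(q,cross(0,.055))).items():
    s=proj(ps,X)[0];w=proj(pw,X)[0]; print(n,X,((s-[310,190])*5).round(),((w-[230,180])*2+[400,0]).round())
E
```

```text
tip [0.5239, -0.0978, 0.178] [235. 151.] [580. 202.]
tcp [0.5239, -0.0978, 0.1887] [236. 133.] [580. 221.]
end [ 0.50651511 -0.09905242  0.1961177 ] [262. 101.] [583. 160.]
end2 [ 0.61589999 -0.08743571  0.1961177 ] [ 98. 234.] [583. 560.]
end0 [ 0.50641201 -0.09808161  0.19026014] [263. 112.] [587. 151.]
```

View pics/m3.png

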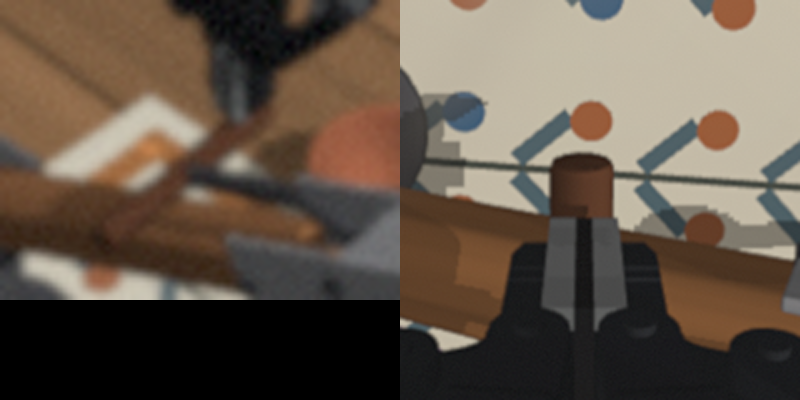

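```bash
python3 - <<'E'
from h import *
p2=bot.camera_params('wrist')
R=np.array(p2['R']);
print(bot.state()['ee_pos'],bot.state()['gripper_width'],bot.state()['grip_force'])
def fz(p,uv,x):
    o,d=ray(p,uv); return o+d*(x-o[0])/d[0]
for x in(.513,.524): print('shut',fz(p2,(320,289),x))
p1=dict(p2,R=[[-0.10794631737048688, 0.9941564489315735, -0.000740009403054289], [0.9514541809727933, 0.10352542845898148, 0.2898575980921993], [0.2882404102056906, 0.030584975235412325, -0.9570694986333581]],t=[0.1520738783876711, -0.5541107890384025, 0.32302530102312704])
for x in(.513,.524):
  for uv in((248,294),(400,294)): print('open',fz(p1,uv,x))
E
```

```text
[ 0.52387553 -0.09781008  0.18857301] -0.00018236439897349057 0.0
shut [ 0.513      -0.09889097  0.21108906]
shut [ 0.524      -0.09785938  0.18680631]
open [ 0.513      -0.12371379  0.34266713]
open [ 0.513      -0.06559154  0.32932704]
open [ 0.524      -0.12723715  0.32027065]
open [ 0.524      -0.05888246  0.30458203]
```

The fingers shut just above the rod: the tips end at about z = 0.20, roughly 20 mm shorter than I assumed, and the rod and bar haven't moved. I'll open, go 24 mm lower (nothing is underneath there) and close again.

Call:
{"name": "carry_out", "arguments": {
  "plan": [
    {"dx": 0, "dy": 0, "dz": -0.01, "twist": 0, "fingers": 0.4},
    {"dx": 0, "dy": 0, "dz": -0.01, "twist": 0, "fingers": 0.4},
    {"dx": 0, "dy": 0, "dz": -0.01, "twist": 0, "fingers": 0.4},
    {"dx": 0, "dy": 0, "dz": -0.01, "twist": 0, "fingers": 0.4},
    {"dx": 0, "dy": 0, "dz": 0.01, "twist": 0, "fingers": 0.4},
    {"dx": 0, "dy": 0, "dz": 0.024, "twist": 0, "fingers": 0.4},
    {"dx": 0, "dy": 0, "dz": 0.024, "twist": 0, "fingers": 0.4},
    {"dx": 0, "dy": 0, "dz": 0.024, "twist": 0, "fingers": 0.7},
    {"dx": 0, "dy": 0, "dz": 0.024, "twist": 0, "fingers": 1},
    {"dx": 0, "dy": 0, "dz": 0.024, "twist": 0, "fingers": 1},
    {"dx": 0, "dy": 0, "dz": 0.024, "twist": 0, "fingers": 1},
    {"dx": 0, "dy": 0, "dz": 0.024, "twist": 0, "fingers": 1}
  ],
  "squeeze": 25
}}

```text
t: 5.5
ee_pos: [0.5243, -0.0978, 0.165]
orientation: [-0.167, 3.136, -0.0]
contact_force: [0.6, -0.9, 1.8]
gripper_width: 0.0126
grip_force: 25.0
```

Gripped at 12.6 mm, less than 14, so the tips hold the rod above its middle. I'll regrip 9 mm lower.

Call:
{"name": "carry_out", "arguments": {
  "plan": [
    {"dx": 0, "dy": 0, "dz": 0, "twist": 0, "fingers": 0.5},
    {"dx": 0, "dy": 0, "dz": 0, "twist": 0, "fingers": 0.5},
    {"dx": 0, "dy": 0, "dz": 0, "twist": 0, "fingers": 0.5},
    {"dx": 0, "dy": 0, "dz": 0.009, "twist": 0, "fingers": 0.5},
    {"dx": 0, "dy": 0, "dz": 0.009, "twist": 0, "fingers": 0.5},
    {"dx": 0, "dy": 0, "dz": 0.009, "twist": 0, "fingers": 0.8},
    {"dx": 0, "dy": 0, "dz": 0.009, "twist": 0, "fingers": 1},
    {"dx": 0, "dy": 0, "dz": 0.009, "twist": 0, "fingers": 1},
    {"dx": 0, "dy": 0, "dz": 0.009, "twist": 0, "fingers": 1}
  ],
  "squeeze": 25
}}

```text
t: 6.62
ee_pos: [0.524, -0.0979, 0.1557]
orientation: [-0.167, 3.137, -0.0]
contact_force: [-0.2, -0.1, 0.5]
gripper_width: 0.013
grip_force: 24.3
```

Call:
{"name": "carry_out", "arguments": {
  "plan": [
    {"dx": 0, "dy": -0.001, "dz": -0.01, "twist": 0, "fingers": 1},
    {"dx": 0, "dy": -0.001, "dz": -0.02, "twist": 0, "fingers": 1},
    {"dx": 0, "dy": 0, "dz": -0.03, "twist": 0, "fingers": 1},
    {"dx": 0, "dy": 0.003, "dz": -0.04, "twist": 0, "fingers": 1},
    {"dx": 0, "dy": 0.003, "dz": -0.04, "twist": 0, "fingers": 1}
  ],
  "squeeze": 30
}}

```text
t: 7.25
ee_pos: [0.5239, -0.0967, 0.1974]
orientation: [-0.165, 3.135, -0.005]
contact_force: [1.3, -5.2, 0.6]
gripper_width: 0.013
grip_force: 29.6
```

Call:
{"name": "carry_out", "arguments": {
  "plan": [
    {"dx": 0, "dy": 0.003, "dz": -0.01, "twist": 0, "fingers": 1},
    {"dx": 0, "dy": 0.007, "dz": -0.02, "twist": 0, "fingers": 1},
    {"dx": 0, "dy": 0.012, "dz": -0.029, "twist": 0, "fingers": 1},
    {"dx": 0, "dy": 0.018, "dz": -0.037, "twist": 0, "fingers": 1},
    {"dx": 0, "dy": 0.022, "dz": -0.042, "twist": 0, "fingers": 1},
    {"dx": 0, "dy": 0.022, "dz": -0.042, "twist": 0, "fingers": 1}
  ],
  "squeeze": 30
}}

```text
t: 8.0
ee_pos: [0.5216, -0.075, 0.2394]
orientation: [-0.165, 3.135, -0.005]
contact_force: [-0.0, -5.4, 2.0]
gripper_width: 0.0127
grip_force: 29.4
```

```bash
python3 - <<'E'
from h import *
import cv2
snap('scene','s3.png'); snap('top','t3.png')
a=cv2.imread('pics/raw_s3.png')[170:320,280:460]; b=cv2.imread('pics/raw_t3.png')[200:300,180:360]
c=np.zeros((600,720,3),np.uint8); c[:330,:396]=cv2.resize(a,(396,330),interpolation=cv2.INTER_CUBIC); 
c[:,:]=0
c=np.vstack([cv2.resize(a,(420,350),interpolation=cv2.INTER_CUBIC),cv2.resize(b,(420,233),interpolation=cv2.INTER_CUBIC)])
cv2.imwrite('pics/m4.png',c)
E
```

```text
(no output)
```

View pics/m4.png

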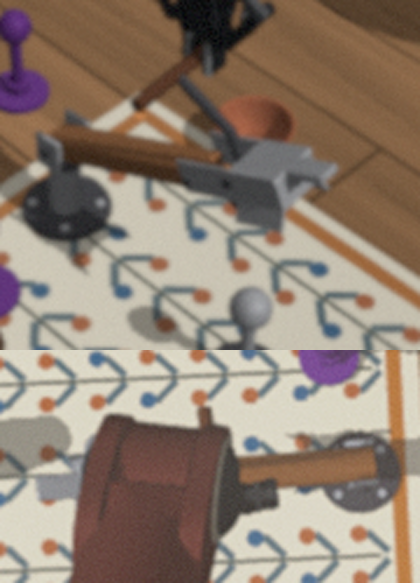

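The handle is up (about 0.93 from the rise of the rod) and the bar hasn't moved. Releasing upward and going to the nose.

Call:
{"name": "carry_out", "arguments": {
  "plan": [
    {"dx": 0, "dy": 0, "dz": 0, "twist": 0, "fingers": 0.5},
    {"dx": 0, "dy": 0, "dz": 0, "twist": 0, "fingers": 0.4},
    {"dx": 0, "dy": 0, "dz": 0, "twist": 0, "fingers": 0.4},
    {"dx": 0, "dy": 0, "dz": -0.03, "twist": 0, "fingers": 0.4},
    {"dx": 0, "dy": 0, "dz": -0.07, "twist": 0, "fingers": 0.4},
    {"dx": 0, "dy": 0, "dz": -0.1, "twist": 0, "fingers": 0.4},
    {"dx": 0, "dy": 0, "dz": -0.11, "twist": 0, "fingers": 0.4}
  ]
}}

```text
t: 8.98
ee_pos: [0.5219, -0.0725, 0.3493]
orientation: [-0.167, 3.134, 0.0]
contact_force: [0.2, -0.4, -0.4]
gripper_width: 0.0512
grip_force: 0.0
```

```bash
python3 - <<'E'
from h import *; from fit import W
q=[ 0.574,-0.2137,1.6766,.4107]
n=W(q,[.327,0,.022]); print(n, bot.state()['ee_pos'])
print(rel([n[0],n[1],.34],6.06)); print(rel([n[0],n[1],.218],6.06))
E
```

```text
[0.54326604 0.07569627 0.25072566] [ 0.52191492 -0.07253189  0.34930793]
(array([-0.037 ,  0.1451,  0.0094]), 1.572, np.float64(96.1))
(array([-0.0366,  0.1451,  0.1314]), 1.572, np.float64(96.1))
```

Call:
{"name": "carry_out", "arguments": {
  "plan": [
    {"dx": -0.005, "dy": 0.03, "dz": 0, "twist": 0.18, "fingers": 0.4},
    {"dx": -0.01, "dy": 0.06, "dz": 0, "twist": 0.36, "fingers": 0.4},
    {"dx": -0.02, "dy": 0.09, "dz": 0, "twist": 0.54, "fingers": 0.4},
    {"dx": -0.03, "dy": 0.12, "dz": 0, "twist": 0.72, "fingers": 0.4},
    {"dx": -0.037, "dy": 0.145, "dz": 0, "twist": 0.9, "fingers": 0.4},
    {"dx": -0.037, "dy": 0.145, "dz": 0, "twist": 1.08, "fingers": 0.4},
    {"dx": -0.037, "dy": 0.145, "dz": 0, "twist": 1.26, "fingers": 0.4},
    {"dx": -0.037, "dy": 0.145, "dz": 0, "twist": 1.44, "fingers": 0.4},
    {"dx": -0.037, "dy": 0.145, "dz": 0.02, "twist": 1.571, "fingers": 0.4},
    {"dx": -0.037, "dy": 0.145, "dz": 0.05, "twist": 1.571, "fingers": 0.4},
    {"dx": -0.037, "dy": 0.145, "dz": 0.05, "twist": 1.571, "fingers": 0.4}
  ]
}}

```text
t: 10.35
ee_pos: [0.5403, 0.0756, 0.2944]
orientation: [-2.096, -2.333, 0.01]
contact_force: [0.1, -0.2, -0.3]
gripper_width: 0.051
grip_force: 0.0
```

```bash
python3 - <<'E'
from h import *; from fit import W
q=[ 0.574,-0.2137,1.6766,.4107]
p=snap('wrist','w5.png'); print(bot.state()['ee_pos'])
for L in([.346,-.012,.026],[.346,.012,.026],[.307,-.027,.026],[.307,.027,.026]): print(proj(p,W(q,L)).round())
print('tcp line',proj(p,[[.5433,.0757,.25]]).round())
E
```

```text
[0.54168581 0.07544235 0.29629082]
[[351. 238.]]
[[305. 237.]]
[[374. 288.]]
[[282. 288.]]
tcp line [[328. 258.]]
```

View pics/w5.png

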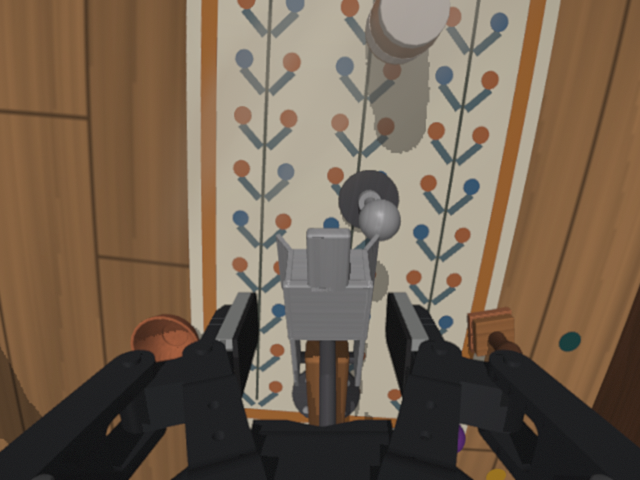

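The nose appears at (307–350, ~232) between the fingers, as predicted. The steel ball is at (379,219), ahead and to the right. Descending to grip the nose.

```bash
python3 - <<'E'
from h import *
p=bot.camera_params('wrist'); print(atz(p,(379,219),.1), bot.state()['t'])
E
```

```text
[0.5966818  0.06538852 0.1       ] 10.4
```

Call:
{"name": "carry_out", "arguments": {
  "plan": [
    {"dx": 0, "dy": 0.001, "dz": 0.03, "twist": 0, "fingers": 0.4},
    {"dx": 0, "dy": 0.001, "dz": 0.06, "twist": 0, "fingers": 0.4},
    {"dx": 0, "dy": 0.001, "dz": 0.078, "twist": 0, "fingers": 0.4},
    {"dx": 0, "dy": 0.001, "dz": 0.078, "twist": 0, "fingers": 0.7},
    {"dx": 0, "dy": 0.001, "dz": 0.078, "twist": 0, "fingers": 1},
    {"dx": 0, "dy": 0.001, "dz": 0.078, "twist": 0, "fingers": 1},
    {"dx": 0, "dy": 0.001, "dz": 0.078, "twist": 0, "fingers": 1},
    {"dx": 0, "dy": 0.001, "dz": 0.078, "twist": 0, "fingers": 1}
  ],
  "squeeze": 30
}}

```text
t: 11.4
ee_pos: [0.5442, 0.0755, 0.2203]
orientation: [2.1, 2.336, 0.002]
contact_force: [-0.7, 1.0, 0.9]
gripper_width: 0.0229
grip_force: 32.6
```

Call:
{"name": "carry_out", "arguments": {
  "plan": [
    {"dx": 0, "dy": 0.007, "dz": 0, "twist": 0.025, "fingers": 1},
    {"dx": -0.001, "dy": 0.014, "dz": 0, "twist": 0.05, "fingers": 1},
    {"dx": -0.001, "dy": 0.021, "dz": 0, "twist": 0.075, "fingers": 1},
    {"dx": -0.001, "dy": 0.028, "dz": 0, "twist": 0.1, "fingers": 1},
    {"dx": -0.002, "dy": 0.035, "dz": 0, "twist": 0.125, "fingers": 1},
    {"dx": -0.003, "dy": 0.042, "dz": 0, "twist": 0.15, "fingers": 1},
    {"dx": -0.005, "dy": 0.051, "dz": 0, "twist": 0.176, "fingers": 1},
    {"dx": -0.005, "dy": 0.051, "dz": 0, "twist": 0.176, "fingers": 1},
    {"dx": -0.005, "dy": 0.051, "dz": 0, "twist": 0.176, "fingers": 1}
  ],
  "squeeze": 30
}}

```text
t: 12.52
ee_pos: [0.5959, 0.0764, 0.22]
orientation: [2.298, 2.142, 0.004]
contact_force: [0.8, 4.4, 3.7]
gripper_width: 0.023
grip_force: 32.9
```

```bash
python3 - <<'E'
from h import *; import cv2
b0=.4107
f=lambda b:np.array([.327*np.cos(b)-.022*np.sin(b),.327*np.sin(b)+.022*np.cos(b)])
for b in np.linspace(.41,0,9): print(round(b,3),(f(b)-f(b0)).round(4))
print(bot.state()['ee_pos'])
snap('scene','s6.png')
a=cv2.imread('pics/raw_s6.png')[150:350,280:480]; cv2.imwrite('pics/m6.png',cv2.resize(a,(600,600),interpolation=cv2.INTER_CUBIC))
E
```

```text
0.41 [ 0.0001 -0.0002]
0.359 [ 0.0074 -0.0153]
0.308 [ 0.014  -0.0308]
0.256 [ 0.0197 -0.0466]
0.205 [ 0.0247 -0.0626]
0.154 [ 0.0287 -0.0789]
0.102 [ 0.032  -0.0954]
0.051 [ 0.0344 -0.112 ]
0.0 [ 0.036  -0.1287]
[0.59593865 0.07643038 0.22002116]
```

Call:
{"name": "carry_out", "arguments": {
  "plan": [
    {"dx": 0.004, "dy": 0, "dz": 0.008, "twist": 0, "fingers": 1},
    {"dx": 0.008, "dy": 0, "dz": 0.016, "twist": 0, "fingers": 1},
    {"dx": 0.011, "dy": 0, "dz": 0.024, "twist": 0, "fingers": 1},
    {"dx": 0.014, "dy": 0, "dz": 0.031, "twist": 0, "fingers": 1},
    {"dx": 0.017, "dy": 0, "dz": 0.039, "twist": 0, "fingers": 1},
    {"dx": 0.02, "dy": 0, "dz": 0.047, "twist": 0, "fingers": 1},
    {"dx": 0.0225, "dy": 0, "dz": 0.055, "twist": 0, "fingers": 1},
    {"dx": 0.0247, "dy": 0, "dz": 0.063, "twist": 0, "fingers": 1},
    {"dx": 0.0247, "dy": 0, "dz": 0.063, "twist": 0, "fingers": 1}
  ],
  "squeeze": 30
}}

```text
t: 13.7
ee_pos: [0.5962, 0.1012, 0.1557]
orientation: [-2.295, -2.143, 0.001]
contact_force: [1.0, 4.3, 3.1]
gripper_width: 0.0233
grip_force: 32.7
```

Call:
{"name": "carry_out", "arguments": {
  "plan": [
    {"dx": 0.002, "dy": 0, "dz": 0.008, "twist": 0, "fingers": 1},
    {"dx": 0.004, "dy": 0, "dz": 0.016, "twist": 0, "fingers": 1},
    {"dx": 0.006, "dy": 0, "dz": 0.024, "twist": 0, "fingers": 1},
    {"dx": 0.007, "dy": 0, "dz": 0.032, "twist": 0, "fingers": 1},
    {"dx": 0.009, "dy": 0, "dz": 0.04, "twist": 0, "fingers": 1},
    {"dx": 0.01, "dy": 0, "dz": 0.048, "twist": 0, "fingers": 1},
    {"dx": 0.01, "dy": 0, "dz": 0.048, "twist": 0, "fingers": 1}
  ],
  "squeeze": 30
}}

```text
t: 14.58
ee_pos: [0.5967, 0.1103, 0.1076]
orientation: [-2.297, -2.142, 0.003]
contact_force: [-0.2, 4.4, 2.3]
gripper_width: 0.0232
grip_force: 32.6
```

Call:
{"name": "carry_out", "arguments": {
  "plan": [
    {"dx": 0.0005, "dy": 0, "dz": 0.005, "twist": 0, "fingers": 1},
    {"dx": 0.001, "dy": 0, "dz": 0.01, "twist": 0, "fingers": 1},
    {"dx": 0.001, "dy": 0, "dz": 0.015, "twist": 0, "fingers": 1},
    {"dx": 0.001, "dy": 0, "dz": 0.018, "twist": 0, "fingers": 1},
    {"dx": 0.001, "dy": 0, "dz": 0.018, "twist": 0, "fingers": 1}
  ],
  "squeeze": 30
}}

```text
t: 15.2
ee_pos: [0.597, 0.1117, 0.0936]
orientation: [-2.297, -2.141, -0.001]
contact_force: [-5.6, 4.5, 20.3]
gripper_width: 0.0233
grip_force: 34.6
```

Call:
{"name": "carry_out", "arguments": {
  "plan": [
    {"dx": 0, "dy": 0, "dz": -0.002, "twist": 0, "fingers": 0.5},
    {"dx": 0, "dy": 0, "dz": -0.002, "twist": 0, "fingers": 0.5},
    {"dx": 0, "dy": 0, "dz": -0.002, "twist": 0, "fingers": 0.5},
    {"dx": 0, "dy": 0, "dz": -0.03, "twist": 0, "fingers": 0.5},
    {"dx": 0, "dy": 0, "dz": -0.065, "twist": 0, "fingers": 1},
    {"dx": 0, "dy": 0, "dz": -0.065, "twist": 0, "fingers": 1},
    {"dx": 0, "dy": 0, "dz": -0.065, "twist": 0, "fingers": 1},
    {"dx": 0, "dy": 0, "dz": -0.065, "twist": 0, "fingers": 1}
  ]
}}

```text
t: 16.2
ee_pos: [0.5964, 0.1111, 0.1541]
orientation: [-2.297, -2.141, 0.004]
contact_force: [-0.4, 0.2, 0.0]
gripper_width: -0.0004
grip_force: 0.0
```

```bash
python3 - <<'E'
from h import *; from fit import W
import cv2
print(bot.state()['ee_pos'])
ps=snap('scene','s7.png'); pt=snap('top','t7.png')
a=cv2.imread('pics/raw_s7.png')[190:340,290:470]; a=cv2.resize(a,None,fx=3.3,fy=3.3,interpolation=cv2.INTER_CUBIC)
q=[.5745,-.2137,1.497,0.]
for L,n in (([.346,-.012,.026],'nA'),([.346,.012,.026],'nB'),([.307,-.027,.026],'A'),([.307,.027,.026],'B'),([.253,-.027,.026],'C')):
    u=proj(ps,W(q,L))[0]; print(n,((u-[290,190])*3.3).round(), [ ((proj(ps,W([*q[:3],b],L))[0]-[290,190])*3.3).round() for b in(.03,)])
cv2.imwrite('pics/m7.png',a)
E
```

```text
[0.59638273 0.11109704 0.15408698]
nA [379. 417.] [array([379., 405.])]
nB [407. 397.] [array([408., 385.])]
A [318. 390.] [array([318., 379.])]
B [381. 347.] [array([382., 337.])]
C [260. 338.] [array([260., 329.])]
```

View pics/m7.png

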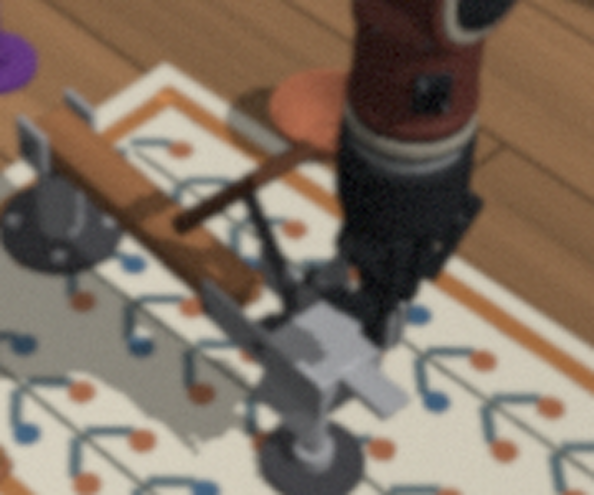

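Nose corners at (383,415) and (410,398) match the level prediction (379,417) and (407,397). The coupler is on the ball and the handle is still up. I'll press once on the nose from above with the shut fingers to be sure.

Call:
{"name": "carry_out", "arguments": {
  "plan": [
    {"dx": 0, "dy": 0, "dz": 0.02, "twist": 0, "fingers": 1},
    {"dx": 0, "dy": 0, "dz": 0.03, "twist": 0, "fingers": 1},
    {"dx": 0, "dy": 0, "dz": 0.036, "twist": 0, "fingers": 1},
    {"dx": 0, "dy": 0, "dz": 0.04, "twist": 0, "fingers": 1},
    {"dx": 0, "dy": 0, "dz": 0.043, "twist": 0, "fingers": 1},
    {"dx": 0, "dy": 0, "dz": 0.043, "twist": 0, "fingers": 1}
  ]
}}

```text
t: 17.05
ee_pos: [0.5975, 0.1113, 0.1127]
orientation: [2.298, 2.142, 0.0]
contact_force: [0.6, 0.7, -0.0]
gripper_width: 0.0001
grip_force: 0.0
```

Call:
{"name": "carry_out", "arguments": {
  "plan": [
    {"dx": 0, "dy": 0, "dz": 0.003, "twist": 0, "fingers": 1},
    {"dx": 0, "dy": 0, "dz": 0.006, "twist": 0, "fingers": 1},
    {"dx": 0, "dy": 0, "dz": 0.008, "twist": 0, "fingers": 1},
    {"dx": 0, "dy": 0, "dz": 0.008, "twist": 0, "fingers": 1}
  ]
}}

```text
t: 17.55
ee_pos: [0.5978, 0.1114, 0.1079]
orientation: [2.298, 2.142, 0.003]
contact_force: [-5.0, 0.3, 15.5]
gripper_width: 0.0001
grip_force: 7.9
```

Contact at 15 N with the nose at its seated height, so it's fully down. Next I'll find the raised crossbar from the last picture.

```bash
python3 - <<'E'
from h import *; from fit import W,cross
ps=bot.camera_params('scene')
q=[.5755,-.2137,1.497,0.]
for h in(.8,.86,.9,.95):
    print(h,[((proj(ps,W(q,cross(h,y)))[0]-[290,190])*3.3).round() for y in(-.055,.055)], W(q,cross(h)).round(4))
r=W(q,cross(.93,.042)); print(r)
for P in([r[0],r[1],.27],[*r[:2],r[2]-.037]): print(rel(P,85.8))
for h in np.arange(.93,-.02,-.093): print(round(h,2),(W(q,cross(h,.042))-r).round(4))
E
```

```text
0.8 [array([166., 227.]), array([300., 148.])] [ 0.5898 -0.0201  0.1991]
0.86 [array([172., 228.]), array([305., 149.])] [ 0.5902 -0.0148  0.2021]
0.9 [array([176., 229.]), array([309., 150.])] [ 0.5905 -0.0112  0.204 ]
0.95 [array([180., 231.]), array([315., 151.])] [ 0.5908 -0.0065  0.2061]
[ 0.54879141 -0.00531493  0.20532217]
(array([-0.1196, -0.0405, -0.1623]), -1.568, np.float64(-4.0))
(array([-0.1197, -0.0407, -0.0606]), -1.568, np.float64(-4.0))
0.93 [0. 0. 0.]
0.84 [-0.0006 -0.0085 -0.0043]
0.74 [-0.0012 -0.0165 -0.0094]
0.65 [-0.0018 -0.024  -0.0152]
0.56 [-0.0023 -0.031  -0.0217]
0.47 [-0.0028 -0.0373 -0.0288]
0.37 [-0.0032 -0.0429 -0.0365]
0.28 [-0.0035 -0.0478 -0.0446]
0.19 [-0.0038 -0.0519 -0.0532]
0.09 [-0.0041 -0.0552 -0.0621]
0.0 [-0.0043 -0.0577 -0.0713]
```

Call:
{"name": "carry_out", "arguments": {
  "plan": [
    {"dx": 0, "dy": 0, "dz": -0.05, "twist": 0, "fingers": 1},
    {"dx": 0, "dy": 0, "dz": -0.1, "twist": 0, "fingers": 1},
    {"dx": 0, "dy": 0, "dz": -0.15, "twist": -0.1, "fingers": 0.8},
    {"dx": -0.01, "dy": -0.01, "dz": -0.19, "twist": -0.28, "fingers": 0.4},
    {"dx": -0.04, "dy": -0.02, "dz": -0.19, "twist": -0.46, "fingers": 0.4},
    {"dx": -0.07, "dy": -0.03, "dz": -0.19, "twist": -0.64, "fingers": 0.4},
    {"dx": -0.1, "dy": -0.04, "dz": -0.19, "twist": -0.82, "fingers": 0.4},
    {"dx": -0.12, "dy": -0.041, "dz": -0.19, "twist": -1, "fingers": 0.4},
    {"dx": -0.12, "dy": -0.041, "dz": -0.19, "twist": -1.18, "fingers": 0.4},
    {"dx": -0.12, "dy": -0.041, "dz": -0.19, "twist": -1.36, "fingers": 0.4},
    {"dx": -0.12, "dy": -0.041, "dz": -0.19, "twist": -1.5, "fingers": 0.4},
    {"dx": -0.12, "dy": -0.041, "dz": -0.19, "twist": -1.568, "fingers": 0.4},
    {"dx": -0.12, "dy": -0.041, "dz": -0.19, "twist": -1.568, "fingers": 0.4},
    {"dx": -0.12, "dy": -0.041, "dz": -0.19, "twist": -1.568, "fingers": 0.4}
  ]
}}

```text
t: 19.3
ee_pos: [0.548, -0.0056, 0.2946]
orientation: [-0.116, -3.139, 0.0]
contact_force: [0.3, 0.1, -0.4]
gripper_width: 0.0511
grip_force: 0.0
```

```bash
python3 - <<'E'
from h import *; from fit import W,cross
q=[.5755,-.2137,1.497,0.]
r=W(q,cross(.92,.042)); print(r,bot.state()['ee_pos'],rel([*r[:2],r[2]-.037],85.8))
E
```

```text
[ 0.54872276 -0.00624349  0.204896  ] [ 0.54803198 -0.00559933  0.29456031] (array([-0.0008, -0.0006,  0.1267]), -0.001, np.float64(85.8))
```

Call:
{"name": "carry_out", "arguments": {
  "plan": [
    {"dx": 0, "dy": 0, "dz": 0.05, "twist": 0, "fingers": 0.4},
    {"dx": 0, "dy": 0, "dz": 0.1, "twist": 0, "fingers": 0.4},
    {"dx": 0, "dy": 0, "dz": 0.127, "twist": 0, "fingers": 0.4},
    {"dx": 0, "dy": 0, "dz": 0.127, "twist": 0, "fingers": 0.4},
    {"dx": 0, "dy": 0, "dz": 0.127, "twist": 0, "fingers": 0.7},
    {"dx": 0, "dy": 0, "dz": 0.127, "twist": 0, "fingers": 1},
    {"dx": 0, "dy": 0, "dz": 0.127, "twist": 0, "fingers": 1},
    {"dx": 0, "dy": 0, "dz": 0.127, "twist": 0, "fingers": 1}
  ],
  "squeeze": 30
}}

```text
t: 20.3
ee_pos: [0.5494, -0.0078, 0.1697]
orientation: [0.117, 3.135, -0.004]
contact_force: [-0.5, -5.0, 6.8]
gripper_width: 0.0128
grip_force: 29.3
```

Call:
{"name": "carry_out", "arguments": {
  "plan": [
    {"dx": 0, "dy": -0.0085, "dz": 0.004, "twist": 0, "fingers": 1},
    {"dx": 0, "dy": -0.0165, "dz": 0.009, "twist": 0, "fingers": 1},
    {"dx": 0, "dy": -0.024, "dz": 0.015, "twist": 0, "fingers": 1},
    {"dx": 0, "dy": -0.031, "dz": 0.022, "twist": 0, "fingers": 1},
    {"dx": 0, "dy": -0.037, "dz": 0.029, "twist": 0, "fingers": 1},
    {"dx": 0, "dy": -0.043, "dz": 0.0365, "twist": 0, "fingers": 1},
    {"dx": 0, "dy": -0.048, "dz": 0.0445, "twist": 0, "fingers": 1},
    {"dx": 0, "dy": -0.052, "dz": 0.053, "twist": 0, "fingers": 1},
    {"dx": 0, "dy": -0.052, "dz": 0.053, "twist": 0, "fingers": 1}
  ],
  "squeeze": 30
}}

```text
t: 21.42
ee_pos: [0.5456, -0.0577, 0.1143]
orientation: [0.114, 3.137, -0.0]
contact_force: [4.0, -2.0, -0.4]
gripper_width: 0.0128
grip_force: 31.7
```

Call:
{"name": "carry_out", "arguments": {
  "plan": [
    {"dx": 0, "dy": -0.002, "dz": 0.005, "twist": 0, "fingers": 1},
    {"dx": 0, "dy": -0.0035, "dz": 0.01, "twist": 0, "fingers": 1},
    {"dx": 0, "dy": -0.005, "dz": 0.015, "twist": 0, "fingers": 1},
    {"dx": 0, "dy": -0.006, "dz": 0.02, "twist": 0, "fingers": 1},
    {"dx": 0, "dy": -0.006, "dz": 0.02, "twist": 0, "fingers": 1}
  ],
  "squeeze": 30
}}

```text
t: 22.05
ee_pos: [0.5449, -0.0639, 0.0942]
orientation: [0.114, 3.138, -0.001]
contact_force: [5.1, -1.8, 1.2]
gripper_width: 0.0131
grip_force: 32.7
```

Call:
{"name": "carry_out", "arguments": {
  "plan": [
    {"dx": 0, "dy": 0, "dz": 0.003, "twist": 0, "fingers": 1},
    {"dx": 0, "dy": 0, "dz": 0.006, "twist": 0, "fingers": 1},
    {"dx": 0, "dy": 0, "dz": 0.006, "twist": 0, "fingers": 1}
  ],
  "squeeze": 30
}}

```text
t: 22.42
ee_pos: [0.5451, -0.0642, 0.0921]
orientation: [0.115, 3.136, -0.002]
contact_force: [-1.4, -1.2, 24.4]
gripper_width: 0.0127
grip_force: 34.9
```

Firm stop at 24 N. I'll release, then press once more from above with shut fingers.

Call:
{"name": "carry_out", "arguments": {
  "plan": [
    {"dx": 0, "dy": 0, "dz": -0.003, "twist": 0, "fingers": 0.5},
    {"dx": 0, "dy": 0, "dz": -0.003, "twist": 0, "fingers": 0.5},
    {"dx": 0, "dy": 0, "dz": -0.003, "twist": 0, "fingers": 0.5},
    {"dx": 0, "dy": 0, "dz": -0.05, "twist": 0, "fingers": 0.5},
    {"dx": -0.015, "dy": 0, "dz": -0.07, "twist": 0, "fingers": 1},
    {"dx": -0.015, "dy": 0, "dz": -0.07, "twist": 0, "fingers": 1},
    {"dx": -0.015, "dy": 0, "dz": -0.07, "twist": 0, "fingers": 1},
    {"dx": -0.015, "dy": 0, "dz": -0.055, "twist": 0, "fingers": 1},
    {"dx": -0.015, "dy": 0, "dz": -0.045, "twist": 0, "fingers": 1},
    {"dx": -0.015, "dy": 0, "dz": -0.04, "twist": 0, "fingers": 1},
    {"dx": -0.015, "dy": 0, "dz": -0.035, "twist": 0, "fingers": 1},
    {"dx": -0.015, "dy": 0, "dz": -0.032, "twist": 0, "fingers": 1},
    {"dx": -0.015, "dy": 0, "dz": -0.032, "twist": 0, "fingers": 1}
  ]
}}

```text
t: 24.05
ee_pos: [0.5588, -0.0645, 0.1227]
orientation: [0.115, 3.139, -0.0]
contact_force: [-4.2, 1.0, 12.2]
gripper_width: 0.0002
grip_force: 5.9
```

Call:
{"name": "carry_out", "arguments": {
  "plan": [
    {"dx": 0, "dy": 0, "dz": 0.003, "twist": 0, "fingers": 1},
    {"dx": 0, "dy": 0, "dz": 0.003, "twist": 0, "fingers": 1},
    {"dx": 0, "dy": 0, "dz": -0.04, "twist": 0, "fingers": 1},
    {"dx": 0, "dy": 0, "dz": -0.09, "twist": 0, "fingers": 1},
    {"dx": 0.03, "dy": 0, "dz": -0.14, "twist": 0, "fingers": 1},
    {"dx": 0.06, "dy": 0, "dz": -0.18, "twist": 0, "fingers": 1},
    {"dx": 0.06, "dy": 0, "dz": -0.18, "twist": 0, "fingers": 1},
    {"dx": 0.06, "dy": 0, "dz": -0.18, "twist": 0, "fingers": 1}
  ]
}}

```text
t: 25.05
ee_pos: [0.4989, -0.06, 0.3001]
orientation: [-0.114, -3.139, -0.0]
contact_force: [-0.6, -1.0, -0.4]
gripper_width: -0.0003
grip_force: 0.0
```

```bash
python3 - <<'E'
from h import *; from fit import W,cross
s=bot.state(); print(s['t'],s['ee_pos'],s['contact_force'])
ps=snap('scene','s8.png'); pw=snap('wrist','w8.png'); pt=bot.camera_params('top'); snap('top','t8.png')
A,B=[cv2.cvtColor(cv2.imread(f'pics/raw_{n}.png'),cv2.COLOR_BGR2GRAY).astype(np.float32) for n in('s7','s8')]
# coupler/nose patch in scene: shift between before-lock and now
q=[.5755,-.2137,1.497,0.]
n=proj(ps,W(q,[.335,0,.026]))[0].astype(int); t=A[n[1]-8:n[1]+12,n[0]-12:n[0]+12]
r=cv2.matchTemplate(B[n[1]-18:n[1]+22,n[0]-22:n[0]+22],t,cv2.TM_CCOEFF_NORMED); print('nose shift',np.array(np.unravel_index(r.argmax(),r.shape))-10,r.max())
# rod: brown fraction along predicted rod ends in scene view for several h
im=cv2.imread('pics/raw_s8.png')[...,::-1]; iw=cv2.imread('pics/raw_w8.png')[...,::-1]
for h in(0,.1,.2,.4,.9):
    for nm,p,I in(('scene',ps,im),('wrist',pw,iw)):
        u=[proj(p,W(q,cross(h,y)))[0].round().astype(int) for y in(-.045,-.033,.033,.045)]
        print(h,nm,[I[v,x].tolist() if 0<=v<480 and 0<=x<640 else None for x,v in u])
# bystanders before/after (scene)
C=cv2.cvtColor(cv2.imread('pics/raw_scene1.png'),cv2.COLOR_BGR2GRAY).astype(np.float32)
for nm,(x,y) in dict(jar=(451,370),stamp=(275,325)).items():
    t=C[y-22:y+22,x-18:x+18]; r=cv2.matchTemplate(B[y-30:y+30,x-26:x+26],t,cv2.TM_CCOEFF_NORMED); print(nm,np.array(np.unravel_index(r.argmax(),r.shape))-8,r.max())
E
```

```text
25.05 [ 0.49891842 -0.06002989  0.30013588] [-0.63440116 -1.02298708 -0.36393616]
nose shift [0 0] 0.9880182
0 scene [[89, 58, 42], [87, 55, 40], [88, 58, 42], [87, 58, 43]]
0 wrist [[28, 28, 29], [26, 27, 27], [86, 55, 38], [85, 54, 39]]
0.1 scene [[85, 56, 41], [80, 51, 37], [81, 56, 46], [85, 61, 48]]
0.1 wrist [[30, 30, 31], [25, 26, 27], [91, 58, 42], [91, 58, 41]]
0.2 scene [[71, 47, 33], [71, 45, 29], [122, 113, 102], [128, 117, 106]]
0.2 wrist [[26, 25, 27], [48, 49, 49], [129, 87, 53], [112, 106, 95]]
0.4 scene [[76, 52, 32], [86, 57, 36], [182, 174, 160], [153, 113, 86]]
0.4 wrist [[22, 24, 24], [24, 24, 24], [144, 96, 58], [89, 61, 39]]
0.9 scene [[76, 52, 41], [92, 81, 71], [142, 99, 66], [119, 113, 103]]
0.9 wrist [[27, 27, 28], [26, 27, 28], [62, 61, 64], [188, 180, 161]]
jar [0 0] 0.99892515
stamp [0 0] 0.9985361
```

The nose hasn't shifted, the rod is at its locked place, and the jar and stamp haven't moved. The bowl was never approached. Handing in.

```bash
python3 -c "
from rig import bot; print(bot.sign_off())"
```

```text
the job is handed in; nothing more can be done
None
```

I handed the job in at about 25 s: handle lifted with the bar up, bar swung over, coupler pressed fully onto the ball, then the handle pressed down to its stop. Jar and stamp checked unmoved; the bowl was never approached, but I did not check it.

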